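Click the green carving counter on to its red face

TASK

A batch of carved rosettes is finished: click the green counter on the carving bench forward with its push button, letting it come fully up again after each press, until the red face of its drum lies on top, level with the two black pointers. Leave the yellow counter as it is.

Things in the scene. Friction and masses are not known exactly. Their poses are not given: they have to be found in the camera images.
- green_counter: Green box fixed to the bench, 210 x 115 mm, 50 mm high; origin: centre of its underside. Its x axis is its long middle line, from the button end (near the robot) to the drum end, turned up to 30 degrees from straight ahead. Button axis at x = -62 mm; drum axis (level, across the box) at x = +33 mm, 56 mm up. A fixed clear hood 104 x 76 mm, top 106 mm up, covers the drum: only the button turns it.
- green_button_top (a point): Centre of the flat top of the green counter's button, a black upright cylinder 36 mm across, 88 mm above the bench when up; goes down with it. Travel 18 mm straight down to a hard stop, 1 to 5 N on the way if pressed slowly; springs back up by itself. Each press of 15 mm or more clicks the drum on by one face, no further however long it is held. It must come up fully before the next press counts.
- green_mark (a point): Centre of the red face of the green counter's eight-sided drum (faces 36 x 52 mm, 44 mm from its axis); goes round with it. The drum's top moves towards the button, 45 degrees a press, and clicks into place, never back. The other faces are white with 1 to 7 black dots, counting up; red follows 7. At the start red is 2 to 5 presses short of the top.
- green_pointer (a point): Where the centre of the red face must come: a fixed point at the very top of the green counter's drum, 100 mm above the bench, midway between the two black pointers (9 mm wide upright bars under the hood, one on each side of the drum).
- yellow_mark (a point): Centre of the red face of the drum of the yellow counter, which is just like the green one but for its yellow box and must not be clicked on; 44 mm from its drum's axis, which is 56 mm above the bench. One press would move it 34 mm.

How it is judged:
At the end, for the whole second after the job is handed in: The centre of the red face of the green counter's drum is within 12 mm of the point at the very top between the two black pointers (about 15 degrees) (distance between green_mark and green_pointer below 0.012 m); the robot touches nothing.
It fails at once if the yellow counter's drum is turned (its red face moves more than 10 mm) (distance of yellow_mark from where it was at the start of the episode above 0.01 m).
It also fails if it takes over 48 s, if anything falls off the work surface, if the arm or the gripper's body presses on something with over 40 N, if the wrist force passes 120 N, or if a joint passes its speed limit or range.

ROBOT

A 6-joint arm with a two-finger parallel gripper is mounted at the origin on the work surface. World frame = base frame: x ahead of the robot, y to its left, z up, the work surface at z = 0. Lengths are in m, angles in rad, forces in N, time in s.
With the tool pointing down it reaches from about 0.325 to 0.775 m from the base axis. Payload 5.5 kg.
Tool frame: the origin (TCP) lies midway between the tips of the shut fingers; the grasp point (between the pads) lies 19 mm behind it (bot.grasp_offset is the distance from the TCP to the grasp point, in m); z points along the fingers, y is the direction in which the jaws open and shut (so a half turn about z gives the same grasp; the last joint's range is limited). The gripper opens to 88 mm and grips with 3 to 60 N. Pads are 20 mm wide; open, the fingers measure 115 mm over their backs; the gripper's body (75 mm by 178 mm) begins 61 mm behind the grasp point.
Start: joints at [-1.264, 0.091, 1.231, -0, 1.82, -0.057], TCP at [0.213, -0.561, 0.223] pointing down, gripper open.
Joint ranges: [-2.87, 2.87], [-0.86, 2.18], [0.17, 2.46], [-1.51, 4.65], [0.06, 2.69], [-2.65, 2.65]. Speed limits (rad/s): [2.57, 2.57, 3.01, 3.14, 3.14, 3.14].

INTERFACE

Orientations are given as a rotation vector (axis times angle).
In Python, from station import bot gives the robot as it stands.
- The arm moves only by the shell command python3 -m jog 'ROWS'. ROWS is JSON, a list of rows, each a list of 7 numbers: the shift along the tool's x, y, z in cm, then the turn, a rotation vector about the tool's x, y, z in rad, then the opening, from -1 (shut) to 1 (fully open), so that 0 is half open. A call has exactly 10 rows; each row shifts and turns the commanded pose from where the row before left it, along the tool's axes as they then stand; what a row does not reach is not made up. A row lasts 1/8 s, in which the tool goes at most 62.5 mm and 10.7 degrees, less where a joint would pass 70% of its speed; a pose out of reach is approached as far as the arm can. A call with a gripper value outside its range is refused whole. The fingers move at their own pace and stop on an object; the grip force is fixed at half the most. Time passes only in rows, so rows that do not move let the fingers close, or fill a call up. It gives the time, the measured TCP pose, the force and the opening at its end, in the units of the state.
- bot.observe(): the state, without advancing time (a new reading comes with each control period).
- bot.grab_frame(name): name is "scene" or "top"; returns (picture, depth): 400x640x3 uint8, red, green, blue; 400x640 float32, m along the optical axis (not along the pixel's ray), 0 where there is no reading.
- bot.calibration(name): a dict with "K" (3x3 intrinsics, pixels), "cam_to_world" (4x4, takes a point from camera to world coordinates). Camera axes: x right, y down, z forward; pixel columns grow to the right and rows downward; lengths in m; the calibration is good to about 2 mm. A picture is of the moment at which its call begins. calibration takes no time and is no camera call.
- bot.job_done(): hands the job in, once; it reports no verdict.
Trained networks look in the newest picture that a camera, given by its name, has taken for a name from the list of things; names that differ only in an ending like _2 or _b are one class to them, and where a whole thing is asked for, a point or a joint stands for the part that bears it (a point fixed in the world has none). Each returns a list of dicts, best first, with "conf" (0 to 1); they miss things now and then, are a little off and sometimes report something else, mostly with a low value. They report only what shows in the picture. A call takes as long as a camera call.
- bot.outline_of(camera, label): "mask" (400x640 bool, what is visible of it) and "extent" ([left, top, right, bottom] in pixels, round what is visible of it).
- bot.pinpoint(camera, label): "uv" ([column, row] in pixels: a listed point, or the origin of a listed thing).
The state is a dict: "clock": time; "joint_positions": joint angles; "qd": joint speeds; "tau": joint torques, N m; "ee_pos": TCP position; "orientation": TCP orientation; "force": force on the tool from outside, world axes, zero at the start; "moment": the same for the moment, N m; "opening": finger opening in m.
Only numpy, scipy, OpenCV 4.12 (cv2) and the standard library are available. Lean on these libraries where they do the work, as an engineer would, in place of code of your own. Each camera call takes 0.05 s, during which the arm holds its last target. There are 200 camera calls.

## Working session

There is one attempt and no reset: what is moved stays moved. The work goes in short steps, Python scripts to look and compute and a shell command to move; the robot and the scene stay as the last step left them, time stands still between calls to the robot, and variables do not carry over. Pictures are saved under pics/ and viewed, about 8 in all and at most 12, crops included, and the job is handed in when it is done.

```bash
mkdir -p pics; cat > h.py <<'E'
from station import bot
import numpy as np, cv2
from scipy.spatial.transform import Rotation as R
def world(cam,uv,d):
    c=bot.calibration(cam);p=np.linalg.inv(c["K"])@[uv[0],uv[1],1]*d
    return (c["cam_to_world"]@[*p,1])[:3]
def atz(cam,uv,z):
    c=bot.calibration(cam);T=np.array(c["cam_to_world"]);r=T[:3,:3]@np.linalg.inv(c["K"])@[uv[0],uv[1],1];o=T[:3,3]
    return o+r*(z-o[2])/r[2]
def proj(cam,p):
    c=bot.calibration(cam);q=np.linalg.inv(c["cam_to_world"])@[*p,1];q=c["K"]@q[:3];return q[:2]/q[2]
E
python3 - <<'E'
from h import *
for n in("scene","top"):
    im,d=bot.grab_frame(n);cv2.imwrite(f"pics/{n}0.png",im[:,:,::-1])
    for l,z in(("green_counter",0),("green_button_top",.088),("green_mark",None),("green_pointer",.1),("yellow_mark",None)):
        for r in bot.pinpoint(n,l)[:2]:
            uv=r["uv"];dd=d[int(uv[1]),int(uv[0])]
            print(n,l,round(r["conf"],2),np.round(uv),"depth",world(n,uv,dd).round(3),"z",atz(n,uv,z).round(3) if z is not None else"")
s=bot.observe();print(s)
print(R.from_rotvec(s["orientation"]).as_matrix().round(3))
E
```

```text
scene green_counter 0.53 [357. 144.] depth [0.529 0.196 0.091] z [0.494 0.259 0.   ]
scene green_button_top 0.54 [356. 141.] depth [0.523 0.205 0.09 ] z [0.522 0.206 0.088]
scene green_button_top 0.21 [395. 183.] depth [0.664 0.18  0.048] z [0.673 0.154 0.088]
scene green_mark 0.47 [391. 183.] depth [0.664 0.147 0.089] z 
scene green_pointer 0.77 [383. 162.] depth [0.618 0.18  0.105] z [0.617 0.183 0.1  ]
top green_counter 0.66 [229. 190.] depth [0.567 0.168 0.105] z [0.579 0.189 0.   ]
top green_pointer 0.7 [226. 169.] depth [0.616 0.176 0.108] z [0.618 0.178 0.1  ]
{'clock': 0.6, 'joint_positions': array([-1.26372232e+00,  9.10597633e-02,  1.23067318e+00,  3.57926669e-06,
        1.81979135e+00, -5.67030623e-02]), 'qd': array([-0.00046989,  0.00063715, -0.00077101,  0.00179357, -0.00037496,
        0.00015158]), 'tau': array([-9.48563611e-04, -4.45876980e+01, -4.06278312e+01,  6.97767944e-02,
        1.93811412e-02, -2.74067429e-05]), 'ee_pos': array([ 0.2134885 , -0.56075788,  0.22267048]), 'orientation': array([3.08970189e+00, 5.68263313e-01, 1.88139789e-05]), 'force': array([-0.55838189,  0.46798738, -1.90297545]), 'moment': array([-0.02755135,  0.01727091, -0.00113869]), 'opening': 0.08782034466879629}
[[ 0.935  0.356  0.   ]
 [ 0.356 -0.935 -0.   ]
 [-0.     0.    -1.   ]]
```

View pics/scene0.png

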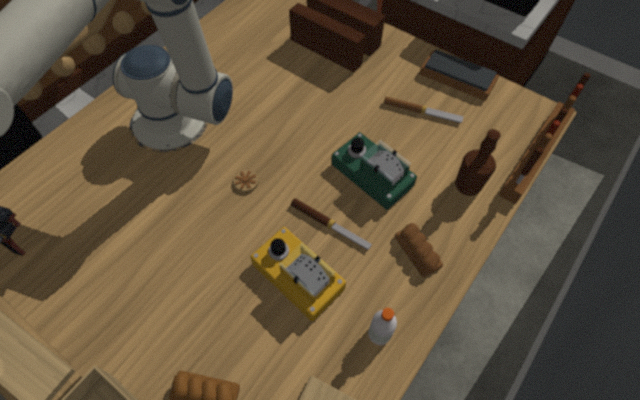

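View pics/top0.png

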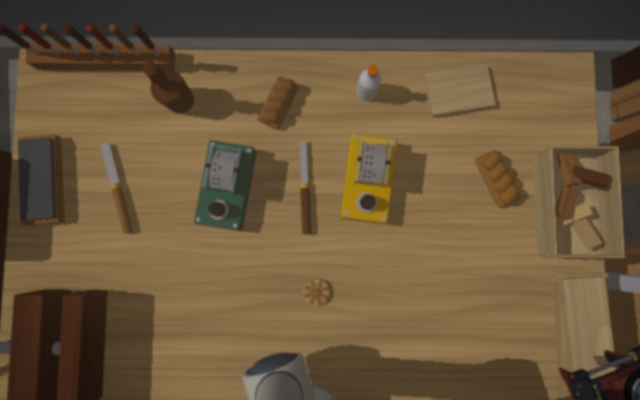

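The scene picture shows the green counter near (373,168) with its button at (357,145). In the top picture the counter is near (226,185), its button at (218,209), and the yellow one is at (369,180), to the right (-y). I'll crop closer to read the drum's count and locate the button.

```bash
python3 - <<'E'
from h import *
a=cv2.imread("pics/scene0.png")[120:215,320:425];b=cv2.imread("pics/top0.png")[135:235,185:265]
f=lambda x:cv2.resize(x,None,fx=4.5,fy=4.5,interpolation=cv2.INTER_CUBIC)
a,b=f(a),f(b);h=max(a.shape[0],b.shape[0]);p=lambda x:cv2.copyMakeBorder(x,0,h-x.shape[0],0,0,cv2.BORDER_CONSTANT)
cv2.imwrite("pics/crop1.png",cv2.resize(np.hstack([p(a),p(b)]),(800,int(h*800/(a.shape[1]+b.shape[1])))))
im,d=bot.grab_frame("top")
W=np.array([[world("top",(u,v),d[v,u]) for u in range(190,262)] for v in range(138,234)])
z=W[...,2]
m=(z>.08)&(W[...,0]<.555)
print("button pts",m.sum(),W[m].mean(0),np.ptp(W[m],0))
hsv=cv2.cvtColor(im,cv2.COLOR_RGB2HSV)[138:234,190:262]
g=((hsv[...,0]>60)&(hsv[...,0]<95)&(hsv[...,1]>80)&(abs(z-.05)<.012)).astype(np.uint8)
r=cv2.minAreaRect((W[g>0][:,:2]*1000).astype(np.float32));print("box",r)
for l in("green_button_top","green_pointer","yellow_mark","green_mark"):print(l,bot.pinpoint("top",l)[:2])
E
```

```text
Traceback (most recent call last):
  File "h.py", line 5, in world
    c=bot.calibration(cam);p=np.linalg.inv(c["K"])@[uv[0],uv[1],1]*d
ValueError: time passes only in moves, steps and waits
```

View pics/crop1.png

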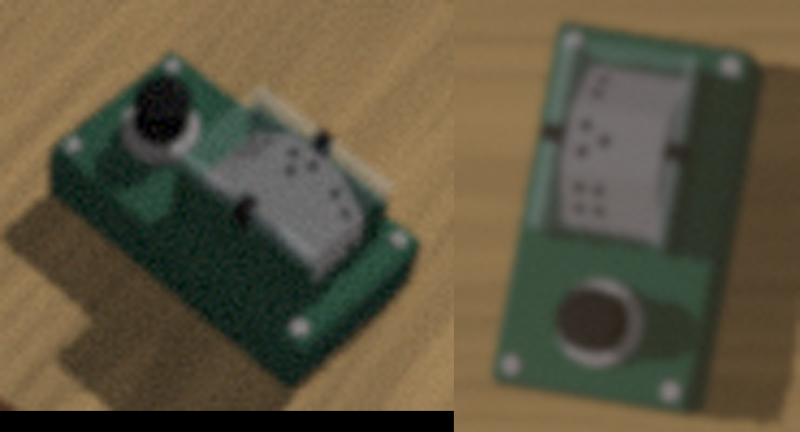

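The crop shows the top face, between the pointers, with 3 dots. The face on the far side shows 2, the one on the button side 4. That leaves the count ambiguous (3 or 5 presses), so I'll check it after each press. I'll measure the button next.

```bash
cat > m.py <<'E'
from h import *
im,d=bot.grab_frame("top")
c=bot.calibration("top");K,T=np.array(c["K"]),np.array(c["cam_to_world"])
v,u=np.mgrid[138:234,190:262];dd=d[138:234,190:262]
P=np.stack([u,v,np.ones_like(u)],-1)@np.linalg.inv(K).T*dd[...,None]
W=P@T[:3,:3].T+T[:3,3];z=W[...,2]
m=(abs(z-.088)<.008)&(W[...,0]<.555)
print("button pts",m.sum(),W[m].mean(0),np.ptp(W[m],0))
hsv=cv2.cvtColor(im,cv2.COLOR_RGB2HSV)[138:234,190:262]
g=((hsv[...,0]>55)&(hsv[...,0]<100)&(hsv[...,1]>70)&(abs(z-.05)<.012))
r=cv2.minAreaRect((W[g][:,:2]*1000).astype(np.float32));print("box",r)
for l in("green_button_top","green_pointer","yellow_mark","green_mark"):
  for x in bot.pinpoint("top",l)[:2]:print(l,x,atz("top",x["uv"],.088))
print(T[:3,3], atz("top",(218,209),.088))
E
python3 m.py
```

```text
button pts 184 [0.52497351 0.20216441 0.08640535] [0.03289929 0.0331855  0.00990681]
box ((533.1780395507812, 200.14639282226562), (98.52619171142578, 70.63970947265625), 80.80345916748047)
green_button_top {'uv': [218.1, 207.5], 'conf': 0.5} [0.52817179 0.19673006 0.088     ]
green_pointer {'uv': [224.7, 171.0], 'conf': 0.75} [0.61414639 0.18351883 0.088     ]
[ 0.44766159 -0.03368272  1.15000482] [0.5246685  0.19687003 0.088     ]
```

Button ≈ (0.525, 0.200, 0.088) and pointer ≈ (0.617, 0.179). They lie 95 mm apart, as they should, with the box turned about -13°. I'll move across at the current height and shut the fingers on the way.

```bash
python3 -m jog '[[3.4,-3.6,0,0,0,0,-1],[3.4,-3.6,0,0,0,0,-1],[3.4,-3.6,0,0,0,0,-1],[3.4,-3.6,0,0,0,0,-1],[3.4,-3.6,0,0,0,0,-1],[3.4,-3.6,0,0,0,0,-1],[3.4,-3.6,0,0,0,0,-1],[3.4,-3.6,0,0,0,0,-1],[3.4,-3.6,0,0,0,0,-1],[3.4,-3.6,0,0,0,0,-1]]'
```

```text
clock: 2.15
ee_pos: [0.4035, -0.1018, 0.2229]
orientation: [3.089, 0.568, 0.001]
force: [0.6, 0.5, 0.3]
opening: 0.0002
```

```bash
python3 -m jog '[[3.68,-3.98,0,0,0,0,-1],[3.68,-3.98,0,0,0,0,-1],[3.68,-3.98,0,0,0,0,-1],[3.68,-3.98,0,0,0,0,-1],[3.68,-3.98,0,0,0,0,-1],[3.68,-3.98,0,0,0,0,-1],[0,0,2.8,0,0,0,-1],[0,0,2.8,0,0,0,-1],[0,0,2.8,0,0,0,-1],[0,0,2.0,0,0,0,-1]]'; python3 - <<'E'
from h import *
s=bot.observe();print(s["ee_pos"],s["force"])
for n in("scene","top"):
    im,_=bot.grab_frame(n);u=proj(n,[.55,.195,.09]).astype(int)
    c=im[u[1]-60:u[1]+60,u[0]-60:u[0]+60,::-1];cv2.imwrite(f"pics/c_{n}.png",c)
a=[cv2.imread(f"pics/c_{n}.png") for n in("scene","top")]
cv2.imwrite("pics/c2.png",cv2.resize(np.hstack(a),(800,400),interpolation=cv2.INTER_CUBIC))
E
```

```text
clock: 3.4
ee_pos: [0.5241, 0.1984, 0.1171]
orientation: [3.09, 0.568, -0.002]
force: [0.7, 0.4, -0.1]
opening: 0.0008
[0.52410732 0.19835073 0.11711129] [ 0.68340478  0.44191392 -0.11016665]
```

View pics/c2.png

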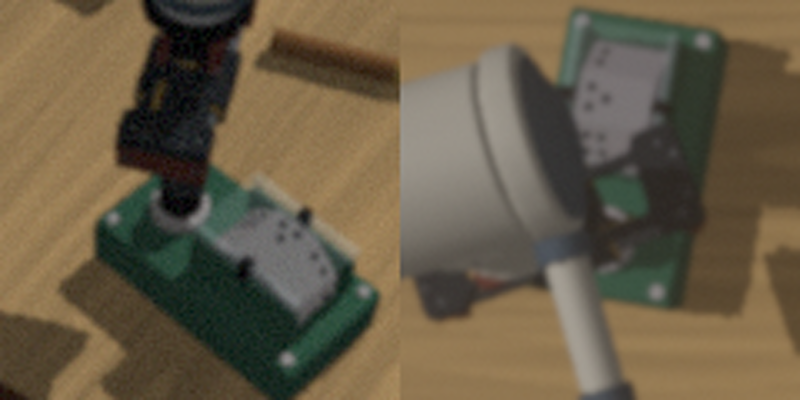

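The fingers are right above the button (left half at (180,200)). First press.

```bash
python3 -m jog '[[0,0,1.0,0,0,0,-1],[0,0,1.0,0,0,0,-1],[0,0,0.7,0,0,0,-1],[0,0,0.5,0,0,0,-1],[0,0,0.5,0,0,0,-1],[0,0,0.5,0,0,0,-1],[0,0,0.4,0,0,0,-1],[0,0,0,0,0,0,-1],[0,0,0,0,0,0,-1],[0,0,0,0,0,0,-1]]'; cat > look.py <<'E'
from h import *
import sys
s=bot.observe();print(s["clock"],s["ee_pos"],s["force"])
im,_=bot.grab_frame("scene");cv2.imwrite(f"pics/{sys.argv[1]}.png",cv2.resize(im[115:215,310:430,::-1],None,fx=4,fy=4,interpolation=cv2.INTER_CUBIC))
print(bot.pinpoint("scene","green_mark")[:2])
E
python3 look.py p1
```

```text
clock: 4.75
ee_pos: [0.5246, 0.1984, 0.0728]
orientation: [-3.09, -0.568, -0.0]
force: [-1.6, 0.4, 1.9]
opening: 0.0006
4.75 [0.52456338 0.19842897 0.07277522] [-1.57305837  0.43805232  1.93912927]
[]
```

View pics/p1.png

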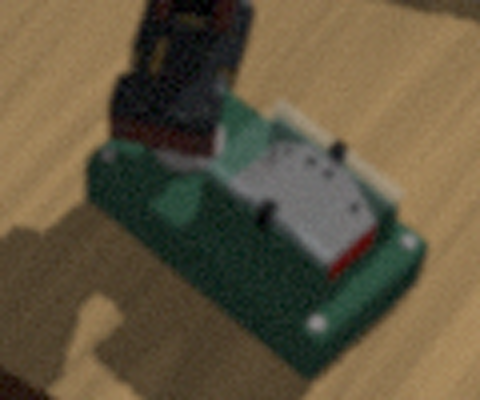

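The first press clicked it on. The top face now shows 2 dots, the far one 1, and red has come into view at (350,253), so two more presses are left. Travel was only 15.2 mm, so I'll go slightly deeper next time. Coming up and pressing again.

```bash
python3 -m jog '[[0,0,-1.0,0,0,0,-1],[0,0,-1.0,0,0,0,-1],[0,0,-1.0,0,0,0,-1],[0,0,-1.0,0,0,0,-1],[0,0,0,0,0,0,-1],[0,0,0,0,0,0,-1],[0,0,0,0,0,0,-1],[0,0,0,0,0,0,-1],[0,0,1.0,0,0,0,-1],[0,0,1.0,0,0,0,-1]]'; python3 -m jog '[[0,0,0.5,0,0,0,-1],[0,0,0.4,0,0,0,-1],[0,0,0.4,0,0,0,-1],[0,0,0.4,0,0,0,-1],[0,0,0.4,0,0,0,-1],[0,0,0.05,0,0,0,-1],[0,0,0,0,0,0,-1],[0,0,0,0,0,0,-1],[0,0,0,0,0,0,-1],[0,0,0,0,0,0,-1]]'; python3 look.py p2
```

```text
clock: 6.1
ee_pos: [0.5244, 0.1984, 0.0916]
orientation: [3.09, 0.568, -0.001]
force: [-0.7, -0.8, 0.0]
opening: 0.0006
clock: 7.35
ee_pos: [0.5246, 0.1984, 0.0712]
orientation: [-3.09, -0.568, -0.0]
force: [-1.1, -0.3, 1.6]
opening: 0.0002
7.35 [0.52457886 0.19843725 0.07120848] [-1.12884851 -0.30946715  1.55074049]
[{'uv': [386.5, 159.2], 'conf': 0.67}, {'uv': [399.3, 169.0], 'conf': 0.41}]
```

View pics/p2.png

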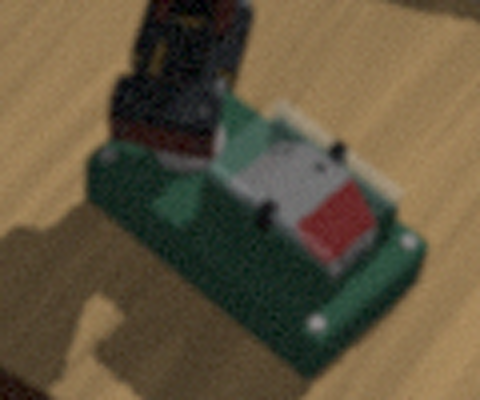

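Red is now on the face just before the top, centred at about (338,223), so one more press.

```bash
python3 -m jog '[[0,0,-1.0,0,0,0,-1],[0,0,-1.0,0,0,0,-1],[0,0,-1.0,0,0,0,-1],[0,0,-1.0,0,0,0,-1],[0,0,0,0,0,0,-1],[0,0,0,0,0,0,-1],[0,0,0,0,0,0,-1],[0,0,0,0,0,0,-1],[0,0,1.0,0,0,0,-1],[0,0,1.0,0,0,0,-1]]'; python3 -m jog '[[0,0,0.5,0,0,0,-1],[0,0,0.4,0,0,0,-1],[0,0,0.4,0,0,0,-1],[0,0,0.4,0,0,0,-1],[0,0,0.4,0,0,0,-1],[0,0,-0.1,0,0,0,-1],[0,0,0,0,0,0,-1],[0,0,0,0,0,0,-1],[0,0,0,0,0,0,-1],[0,0,0,0,0,0,-1]]';python3 -m jog '[[0,0,-1.0,0,0,0,-1],[0,0,-1.0,0,0,0,-1],[0,0,-2.0,0,0,0,-1],[0,0,-3.0,0,0,0,-1],[0,0,-3.0,0,0,0,-1],[0,0,0,0,0,0,-1],[0,0,0,0,0,0,-1],[0,0,0,0,0,0,-1],[0,0,0,0,0,0,-1],[0,0,0,0,0,0,-1]]'; python3 look.py p3
```

```text
clock: 8.7
ee_pos: [0.5243, 0.1984, 0.0901]
orientation: [3.09, 0.568, -0.001]
force: [0.2, 0.3, -0.2]
opening: 0.0003
clock: 9.95
ee_pos: [0.5247, 0.1984, 0.0712]
orientation: [-3.09, -0.568, -0.001]
force: [0.3, -0.9, 1.9]
opening: 0.0005
clock: 11.2
ee_pos: [0.5243, 0.1984, 0.1705]
orientation: [3.09, 0.568, -0.002]
force: [-0.4, -0.6, 0.2]
opening: 0.0004
11.2 [0.52430533 0.19835293 0.17047697] [-0.35393773 -0.59009175  0.19820482]
[]
```

View pics/p3.png

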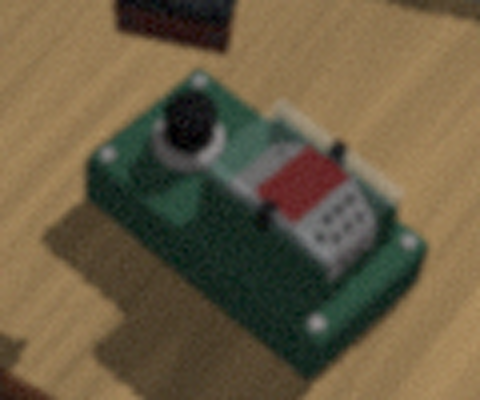

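The red face, centred at about (303,183), lies midway between the pointers at (265,213) and (338,152). I'll check it numerically, check the yellow counter is unchanged, and hand in.

```bash
python3 - <<'E'
from h import *
im,_=bot.grab_frame("scene");h=cv2.cvtColor(im,cv2.COLOR_RGB2HSV)
m=((h[...,0]<8)|(h[...,0]>172))&(h[...,1]>120)&(h[...,2]>70);m[:145]=0;m[185:]=0;m[:,:365]=0;m[:,405:]=0
v,u=np.nonzero(m);p=atz("scene",(u.mean(),v.mean()),.1);print(m.sum(),p,"pointer",atz("scene",(310+302/4,115+182/4),.1))
o=cv2.imread("pics/scene0.png")[:,:,::-1];s=np.s_[225:320,245:350]
print("yellow diff",np.abs(cv2.blur(o[s].copy(),(3,3)).astype(int)-cv2.blur(im[s].copy(),(3,3))).max())
bot.job_done()
E
```

```text
193 [0.61922579 0.18997666 0.1       ] pointer [0.62019247 0.1902649  0.1       ]
yellow diff 80
the job is handed in; nothing more can be done
```

I pressed the green counter's button three times, letting it come fully up after each press, then lifted the arm clear and handed the job in at about 11 s.

- **Red face:** in the last picture it lies on top between the two pointers. I measured its centre about 1 mm from the midpoint between them (limit 12 mm).
- **Button and forces:** the button was up, nothing touched the robot (TCP at 0.17 m), and the forces read at the end of the presses were about 2 N.
- **Presses:** the first press reached only about 15.2 mm by the measured tool height, barely over the 15 mm needed, but the picture shows it clicked. The next two went about 17 mm.
- **Yellow counter:** I never went near it below 0.22 m. My pixel comparison of it with the start picture was not clean: the largest difference was 80 grey levels. That could be a moved arm shadow or noise. I did not look into it before handing in, so this check doesn't confirm that the yellow counter is unchanged.
- **Position disagreement:** the scene camera puts the pointer about 11 mm off in y from the top camera's measurement and its own first one. The red face and the pointer midpoint came from the same picture, so this hardly affects the 1 mm result.

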